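# Uncap the cutters in the key-cutting case

## Task

Lever the green cover of the cutter case up with the pry blade, its tip under the red tab, and open the cover fully. Lift every red cap off its cutter into the blue tray and, once all are in the tray, close the cover completely; the pry blade must end up lying on its black mat again. Leave the other things on the bench alone.

Things in the scene. Friction and masses are not known exactly. Their poses are not given: they have to be found in the camera images.
- case: Fixed grey steel cutter case, 130 (x) x 270 (y) x 85 mm high, on the bench. Origin: centre of its underside; its -x side is the front with the pry slot, its +x side carries the hinge. Walls 5 mm.
- row (a point): Middle of the row of four brass cutter wheels inside the case (38 mm diameter): case x = 0, y = 0, z = 35 mm, the height of the wheels' tops. The wheels stand at case y = -82.5, -27.5, 27.5 and 82.5 mm, each with a steel spindle nose on top, 13 mm diameter, 12 high; a red cap may cover it.
- slot (a point): Middle of the mouth of the pry slot at the front centre of the case: case x = -85, z = 81 mm. The slot is 8 mm high (z 77 to 85), 100 mm wide and 20 mm deep towards +x of the case, between a fixed dark steel ledge below (120 wide, 10 thick, flush with the tab) and the cover's red tab above. Too narrow for the fingers.
- hinge (a point): Hinge axis of the cover: runs along the case's y at case x = +65, z = 85 mm (the height of the rim).
- cover (a joint): Opening angle of the green cover, rad: 0 closed flat on the rim, 1.5 fully open against its stop (standing almost upright). 0.2 kg; stiff friction hinge (0.25 N m): it stays at any angle it is left at, takes about 2.5 N under the tab to open and must be pushed all the way shut.
- tab (a point): Middle of the front edge of the red tab, on its underside; moves with the cover, 150 mm from the hinge axis. The cover is a 5 mm plate, 130 mm from hinge to front and 270 wide, its underside in the plane of the hinge axis; the tab, 100 wide, projects 20 mm further at the front centre.
- blade: Loose pry blade, 160 mm long, 70 g, lying flat: yellow handle 90 x 22 x 20 mm (x -60 to +30) and a flat steel blade 70 x 14 x 3 mm ahead of it (x +30 to +100, its mid-plane 10 mm above the underside). Origin: in the handle's underside, 100 mm behind the tip; x points to the tip, z up. It starts on the rubber mat.
- blade_tip (a point): The tip of the pry blade, in its mid-plane.
- mat: Fixed black rubber mat, 200 (x) x 100 (y) x 4 mm; origin in the centre of its underside.
- tray: Loose open blue plastic tray, 140 (x) x 170 (y) x 35 mm high, walls and floor 4 mm, 0.35 kg; origin in the centre of its underside.
- cap0: Cap standing loosely over the spindle nose at case y = -82.5 mm (absent in some starts): red top, black skirt, round, 28 mm diameter, 35 mm tall, 25 g. Origin: centre of its underside (35 mm above the bench while on its spindle), z up to its top. Its lower 15 mm are hollow (19 mm bore).
- cap1: Cap standing loosely over the spindle nose at case y = -27.5 mm (absent in some starts): red top, black skirt, round, 28 mm diameter, 35 mm tall, 25 g. Origin: centre of its underside (35 mm above the bench while on its spindle), z up to its top. Its lower 15 mm are hollow (19 mm bore).
- cap2: Cap standing loosely over the spindle nose at case y = 27.5 mm (absent in some starts): red top, black skirt, round, 28 mm diameter, 35 mm tall, 25 g. Origin: centre of its underside (35 mm above the bench while on its spindle), z up to its top. Its lower 15 mm are hollow (19 mm bore).
- cap3: Cap standing loosely over the spindle nose at case y = 82.5 mm (absent in some starts): red top, black skirt, round, 28 mm diameter, 35 mm tall, 25 g. Origin: centre of its underside (35 mm above the bench while on its spindle), z up to its top. Its lower 15 mm are hollow (19 mm bore).
- oil: Bystander: amber oil bottle, 44 mm diameter, 120 tall; leave alone. Origin at its underside.
- padlock: Bystander: brass padlock, standing, 45 mm wide, 74 tall; leave alone. Origin at its underside.
- key_a: Bystander: loose brass key, 54 mm long, 3 thick; leave alone. Origin at its underside.
- key_b: Bystander: loose steel key, 54 mm long, 3 thick; leave alone. Origin at its underside.
There are look-alikes about, which are no part of the job. There is more than one size of the blade; the one meant has the size given above.

How it is judged:
On the way, in this order (a step that is already met when the one before it is completed fails the run):
1. the cover is levered up by the blade, with no finger on it (value of joint cover above 0.12 rad and contact force between blade and cover above 0.2 N and contact force between the fingers and cover below 0.1 N), for 0.1 s.
2. the cover stands fully open (over 1.35 rad) (value of joint cover above 1.35 rad), for 0.2 s.
3. every cap lies in the tray while the cover is still open (x of cap0 in the frame of tray between -0.068 and 0.068 m and y of cap0 in the frame of tray between -0.083 and 0.083 m and z of cap0 in the frame of tray between -0.005 and 0.03 m and x of cap1 in the frame of tray between -0.068 and 0.068 m and y of cap1 in the frame of tray between -0.083 and 0.083 m and z of cap1 in the frame of tray between -0.005 and 0.03 m and x of cap2 in the frame of tray between -0.068 and 0.068 m and y of cap2 in the frame of tray between -0.083 and 0.083 m and z of cap2 in the frame of tray between -0.005 and 0.03 m and x of cap3 in the frame of tray between -0.068 and 0.068 m and y of cap3 in the frame of tray between -0.083 and 0.083 m and z of cap3 in the frame of tray between -0.005 and 0.03 m and value of joint cover above 0.8 rad), for 0.2 s.
At the end, for the whole second after the job is handed in: The cover is shut (within 0.04 rad), every cap lies at rest in the upright tray (underside at most 30 mm above the tray's underside), and the pry blade lies at rest on the mat (the point of its handle 100 mm behind the tip over the mat, no more than 30 mm above the bench) (value of joint cover below 0.04 rad and x of cap0 in the frame of tray between -0.068 and 0.068 m and y of cap0 in the frame of tray between -0.083 and 0.083 m and z of cap0 in the frame of tray between -0.005 and 0.03 m and x of cap1 in the frame of tray between -0.068 and 0.068 m and y of cap1 in the frame of tray between -0.083 and 0.083 m and z of cap1 in the frame of tray between -0.005 and 0.03 m and x of cap2 in the frame of tray between -0.068 and 0.068 m and y of cap2 in the frame of tray between -0.083 and 0.083 m and z of cap2 in the frame of tray between -0.005 and 0.03 m and x of cap3 in the frame of tray between -0.068 and 0.068 m and y of cap3 in the frame of tray between -0.083 and 0.083 m and z of cap3 in the frame of tray between -0.005 and 0.03 m and linear speed of each of cap0, cap1, cap2, cap3, blade below 0.03 m/s and x of blade in the frame of mat between -0.09 and 0.09 m and y of blade in the frame of mat between -0.045 and 0.045 m and height (world z) of blade below 0.03 m and angle between tray's own z axis and vertical below 0.1 rad); the robot touches nothing.
It fails at once if a bystander is moved by more than 40 mm (distance of any of oil, padlock, key_a, key_b from where it was at the start of the episode above 0.04 m).
Of cap0, cap1, cap2, cap3 only 2 to 4 are there at a start; the rules pass over those that are not, and their reading is None.
At some moment in a run one of blade, tray may be knocked a few centimetres aside while the robot is not near it.
Once in a run the grip may slacken for a moment while it holds something.
It also fails if it takes over 210 s, if anything falls off the work surface, if the arm or the gripper's body presses on something with over 40 N, if the wrist force passes 120 N, or if a joint passes its speed limit or range.

## Robot

A 6-joint arm with a two-finger parallel gripper is mounted at the origin on the work surface. World frame = base frame: x ahead of the robot, y to its left, z up, the work surface at z = 0. Lengths are in m, angles in rad, forces in N, time in s.
With the tool pointing down it reaches from about 0.25 to 0.85 m from the base axis. Payload 12.5 kg.
Tool frame: the origin (TCP) lies at the very end of the fingers, on their centre line; the grasp point (between the pads) lies 19 mm behind it; z points along the fingers, y is the line along which they close (so a half turn about z gives the same grasp; the last joint's range is limited). The gripper opens to 93 mm and grips with 3 to 60 N. Pads are 15 mm wide; open, the fingers measure 128 mm over their backs; the gripper's body (75 mm by 188 mm) begins 65 mm behind the grasp point.
Start: joints at [1.25, 0.351, 1.652, -0, 1.139, -0.085], TCP at [0.128, 0.535, 0.219] pointing down, gripper open.
Joint ranges: [-2.75, 2.75], [-0.79, 2.1], [0.01, 2.65], [-1.57, 4.71], [0.07, 3.14], [-2.87, 2.87]. Speed limits (rad/s): [2.22, 2.22, 2.79, 3.14, 3.14, 3.14].

## Interface

Orientations are given as a unit quaternion [w, x, y, z].
In Python, from rig import r gives the robot as it stands. The module is installed in compiled form; this text tells all that it offers.
- The arm moves only by the tool carry_out, never from a script. Its argument "commands" is a list of rows, each a list of 7 numbers: the shift along the tool's x, y, z in cm, then the turn, a rotation vector about the tool's x, y, z in rad, then the closure, from -1 (fully open) to 1 (shut). In form: [[dx, dy, dz, ax, ay, az, hand], ...]. A call has 1 to 10 rows; each row is the pose to reach, as a shift and turn from the pose commanded when the call began, along the tool's axes at that moment; what a row does not reach only later rows make up. A row lasts 1/12 s, in which the tool goes at most 41.7 mm and 7.16 degrees, less where a joint would pass 70% of its speed; a pose out of reach is approached as far as the arm can. A call with a gripper value outside its range is refused whole. The fingers move at their own pace and stop on an object; "squeeze" is the grip in N (left out, the last holds). Time passes only in rows, so rows that repeat a pose let the fingers close. It gives the time, the measured TCP pose, the force, the opening and the grip force at its end, in the units of the state.
- r.state(): the state, without advancing time (a new reading comes with each control period).
- r.read_camera(name): name is "side" or "top"; returns the picture (384x512x3 uint8, red, green, blue); there is no depth.
- r.calibration(name): a dict with "fov_y" (degrees; the focal length in pixels is half the picture's height over the tangent of half this angle, whatever the lens; pixels are square), "cx", "cy" (the principal point, pixels), "dist_coeffs" ([k1, k2, p1, p2, k3] as OpenCV has them; the pictures are not rectified), "world_from_camera" (4x4, takes a point from camera to world coordinates). Camera axes: x right, y down, z forward; pixel columns grow to the right and rows downward; lengths in m; the calibration is good to about 2 mm. A picture is of the moment at which its call begins. calibration takes no time and is no camera call.
- r.sign_off(): hands the job in; it is judged then, once.
The state is a dict: "time_s": time; "joints": joint angles; "joint_vel": joint speeds; "effort": joint torques, N m; "tcp_pos": TCP position; "tcp_rot": TCP orientation; "contact_force": force on the tool from outside, world axes, zero at the start; "moment": the same for the moment, N m; "opening": finger opening in m; "gripper_force": force on a finger pad.
Only numpy, scipy, OpenCV 4.12 (cv2) and the standard library are available. Lean on these libraries where they do the work, as an engineer would, in place of code of your own. Each camera call takes 0.05 s, during which the arm holds its last target. There are 200 camera calls.

## Working session

There is one attempt and no reset: what is moved stays moved. The work goes in short steps, Python scripts to look and compute and a tool call to move; the robot and the scene stay as the last step left them, time stands still between calls to the robot, and variables do not carry over. Pictures are saved under pics/ and viewed, at most 14 in all, crops included, and the job is handed in when it is done.

Besides the shell and the picture viewer there is one more tool, called after "Call:" as a command line: name --pt "numbers of a row" for each row, then --argument value for the rest. carry_out: Moves the arm, as the interface text tells. Its arguments: {"type":"object","properties":{"commands":{"type":"array"},"squeeze":{"type":"number"}},"required":["commands"]}

```bash
mkdir -p pics
cat > h.py <<'E'
import numpy as np, cv2
from rig import r
def cam(n):
    c=r.calibration(n); f=192/np.tan(np.radians(c["fov_y"])/2)
    K=np.array([[f,0,c["cx"]],[0,f,c["cy"]],[0,0,1]]); return K,np.array(c["dist_coeffs"],float),np.array(c["world_from_camera"])
def ray(n,uv):
    K,d,T=cam(n); p=cv2.undistortPoints(np.array(uv,float).reshape(-1,1,2),K,d).reshape(-1,2)
    v=np.c_[p,np.ones(len(p))]@T[:3,:3].T; return T[:3,3],v
def onz(n,uv,z):
    o,v=ray(n,uv); return o+v*((z-o[2])/v[:,2])[:,None]
def proj(n,P):
    K,d,T=cam(n); W=np.linalg.inv(T); 
    return cv2.projectPoints(np.array(P,float).reshape(-1,1,3),cv2.Rodrigues(W[:3,:3])[0],W[:3,3],K,d)[0].reshape(-1,2)
def tri(uv1,uv2):
    o1,v1=ray("top",[uv1]);o2,v2=ray("side",[uv2]);a=v1[0];b=v2[0]
    s=np.linalg.lstsq(np.c_[a,-b],o2-o1,rcond=None)[0]; p=o1+a*s[0];q=o2+b*s[1]; return (p+q)/2,np.linalg.norm(p-q)
def snap(n,name):
    im=r.read_camera(n); cv2.imwrite(f"pics/{name}.png",im[:,:,::-1]); return im
def big(name,x0,y0,x1,y1,s):
    im=cv2.imread(f"pics/{name}.png")[y0:y1,x0:x1]; cv2.imwrite(f"pics/{name}_c.png",cv2.resize(im,None,fx=s,fy=s,interpolation=cv2.INTER_CUBIC))
E
python3 - <<'E'
from h import *
np.set_printoptions(precision=3,suppress=True)
for n in("top","side"): snap(n,n+"0"); print(cam(n))
a=cv2.imread("pics/top0.png");b=cv2.imread("pics/side0.png")
for n in("top","side"): cv2.imwrite(f"pics/{n}0b.png",cv2.resize(cv2.imread(f"pics/{n}0.png"),(800,600),interpolation=cv2.INTER_CUBIC))
E
```

```text
(array([[448.999,   0.   , 248.006],
       [  0.   , 448.999, 192.011],
       [  0.   ,   0.   ,   1.   ]]), array([-0.052,  0.   ,  0.   ,  0.   ,  0.   ]), array([[ 0.011, -0.996,  0.092,  0.356],
       [-1.   , -0.012, -0.014, -0.088],
       [ 0.015, -0.092, -0.996,  1.314],
       [ 0.   ,  0.   ,  0.   ,  1.   ]]))
(array([[462.646,   0.   , 259.083],
       [  0.   , 462.646, 185.428],
       [  0.   ,   0.   ,   1.   ]]), array([-0.105,  0.   ,  0.   ,  0.   ,  0.   ]), array([[ 0.75 , -0.456,  0.479, -0.112],
       [-0.662, -0.531,  0.53 , -0.774],
       [ 0.013, -0.714, -0.7  ,  0.985],
       [ 0.   ,  0.   ,  0.   ,  1.   ]]))
```

View pics/top0b.png

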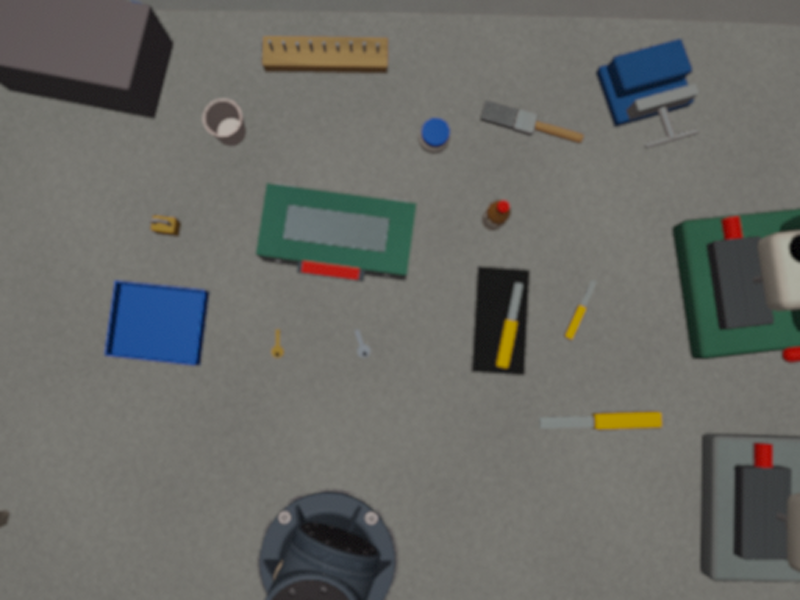

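View pics/side0b.png

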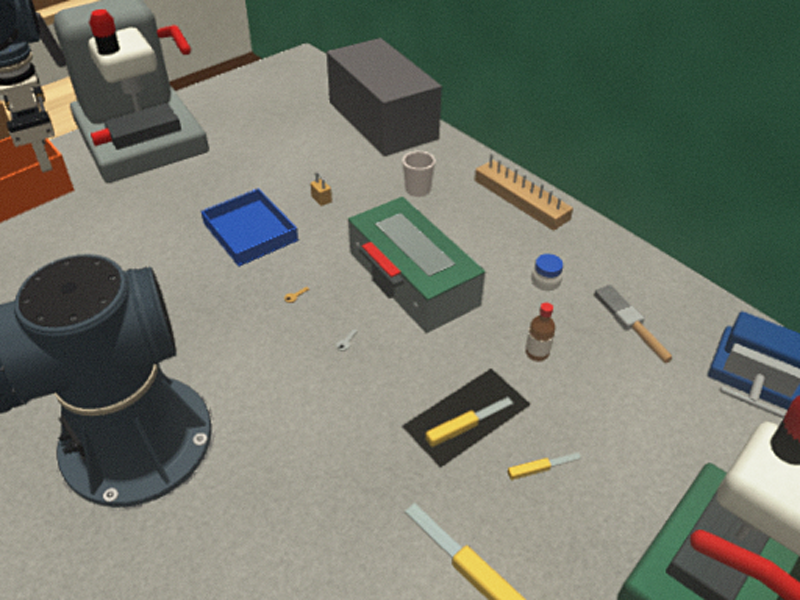

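The top view shows the case (green cover near (337,230) of 800 px) with its red tab facing the robot. The tray is left at (157,322), and the mat with a blade about 85 px (≈160 mm) long is at (505,320). The other two blades are smaller and larger. Both views show the same layout, so I'll measure by colour next.

```bash
cat > m.py <<'E'
from h import *
np.set_printoptions(precision=4,suppress=True)
def masks(im):
    H=cv2.cvtColor(im,cv2.COLOR_RGB2HSV); h,s,v=[H[...,i].astype(int) for i in range(3)]
    return dict(green=(h>60)&(h<90)&(s>90)&(v>50),red=((h<6)|(h>174))&(s>170)&(v>100),yel=(h>20)&(h<32)&(s>170)&(v>120),
      blue=(h>105)&(h<120)&(s>150)&(v>50),blk=(v<32))
def comps(m,box=None,mn=40):
    m=m.astype(np.uint8)
    if box: k=np.zeros_like(m);k[box[1]:box[3],box[0]:box[2]]=1;m=m*k
    n,l,st,c=cv2.connectedComponentsWithStats(m)
    return [(c[i],st[i,4],(l==i)) for i in np.argsort(-st[:,4]) if i and st[i,4]>mn]
def rect(m):
    c=max(cv2.findContours(m.astype(np.uint8),cv2.RETR_EXTERNAL,cv2.CHAIN_APPROX_NONE)[0],key=cv2.contourArea)
    return cv2.convexHull(c).reshape(-1,2)
def wrect(n,m,z):
    P=onz(n,rect(m)+0.0,z)[:,:2]; (c,wh,a)=cv2.minAreaRect((P*1000).astype(np.float32)); return np.array(c)/1000,np.array(wh),a
E
cat > a.py <<'E'
from m import *
T=cv2.imread("pics/top0.png")[:,:,::-1].copy();S=cv2.imread("pics/side0.png")[:,:,::-1].copy()
mt,ms=masks(T),masks(S)
bt=dict(green=(150,100,280,190),red=(180,160,240,185),yel=(310,195,340,240),blue=(60,170,140,240),blk=(295,165,345,245))
bs=dict(green=(215,120,320,215),red=(225,150,262,180),yel=(268,255,312,290),blue=(120,115,200,175),blk=(250,230,345,300))
zz=dict(green=.09,red=.09,yel=.02,blue=.035,blk=.004)
for k in bt:
    for n,mm,b in(("top",mt,bt),("side",ms,bs)):
        C=comps(mm[k],b[k])
        if not C: print(k,n,"none");continue
        c,a,m=C[0]; print(k,n,c,a,*wrect(n,m,zz[k]))
# tri of red tab, handle
for k in("red","yel"):
    print(k,tri(comps(mt[k],bt[k])[0][0],comps(ms[k],bs[k])[0][0]))
E
python3 a.py
```

```text
green top [214.8918 146.5914] 2707 [ 0.5939 -0.012 ] [264.192  127.6941] 82.86209869384766
green side [267.1156 159.7856] 1427 [ 0.5968 -0.0122] [267.5937 126.8058] 83.24485778808594
red top [211.0702 172.5482] 228 [ 0.5211 -0.0032] [98.6656 17.6884] 82.89906311035156
red side [243.6725 165.5848] 171 [ 0.5219 -0.0027] [101.3025  19.346 ] 83.3049545288086
yel top [324.0127 219.6271] 236 [ 0.3973 -0.3268] [22.7696 86.3587] 78.3840103149414
yel side none
blue top [ 99.9312 206.4156] 2789 [0.4278 0.3163] [171.4025 134.0034] 84.5430679321289
blue side [157.0722 143.1143] 1260 [0.4229 0.3145] [175.5022 148.1669] 85.62493896484375
blk top [317.4937 202.7509] 1353 [ 0.4418 -0.3183] [ 89.6463 189.4289] 86.79153442382812
blk side none
red (array([ 0.522 , -0.0036,  0.0889]), np.float64(0.0017230787027715923))Traceback (most recent call last):
  File "a.py", line 14, in <module>
    print(k,tri(comps(mt[k],bt[k])[0][0],comps(ms[k],bs[k])[0][0]))
                                         ~~~~~~~~~~~~~~~~~~^^^
IndexError: list index out of range
```

Run:
```python
from m import *
T=cv2.imread("pics/top0.png")[:,:,::-1].copy();S=cv2.imread("pics/side0.png")[:,:,::-1].copy()
H=cv2.cvtColor(S,cv2.COLOR_RGB2HSV);print(H[272,286],H[276,281])
def y(im):
    H=cv2.cvtColor(im,cv2.COLOR_RGB2HSV).astype(int);return (H[...,0]>18)&(H[...,0]<34)&(H[...,1]>120)&(H[...,2]>90)
ct=comps(y(T),(305,195,342,245))[0];cs=comps(y(S),(262,252,320,295))[0]
print(ct[0],ct[1],cs[0],cs[1],tri(ct[0],cs[0]));print(wrect("top",ct[2],.02),wrect("side",cs[2],.02))
from scipy.spatial.transform import Rotation as R
s=r.state();print(s["time_s"],s["tcp_pos"],s["tcp_rot"],s["opening"]);q=s["tcp_rot"];print(R.from_quat(np.roll(q,-1)).as_matrix())
# steel tip, top
for p in [(331,181),(331,183),(330,186),(333,181)]: print(p,T[p[1],p[0]])
H=cv2.cvtColor(T,cv2.COLOR_RGB2HSV).astype(int); m=(H[...,2]>90)&(H[...,1]<60)
c=comps(m,(320,172,336,210),10)[0];print(c[:2],onz("top",rect(c[2]),.014))
```

```text
[ 24 165 237] [ 25 161 238]
[323.875  219.6571] 280 [288.7898 273.628 ] 371 (array([ 0.3979, -0.3269,  0.0175]), np.float64(0.0004410006737002093))
(array([ 0.3979, -0.3264]), array([26.0885, 90.5259]), 77.7012710571289) (array([ 0.3984, -0.3283]), array([30.4322, 95.4497]), 78.87995147705078)
0.1 [0.1284 0.5345 0.2182] [-0.0001  0.1176  0.9931 -0.0005] 0.09303633176674649
[[-0.9723  0.2337 -0.0003]
 [ 0.2337  0.9723 -0.0009]
 [ 0.     -0.001  -1.    ]]
(331, 181) [ 98 103 101]
(331, 183) [126 132 130]
(330, 186) [125 130 129]
(333, 181) [86 91 89]
(array([329.4  , 192.384]), np.int32(125)) [[ 0.5112 -0.3548  0.014 ]
 [ 0.4906 -0.3546  0.014 ]
 [ 0.4612 -0.3486  0.014 ]
 [ 0.4495 -0.3456  0.014 ]
 [ 0.4436 -0.3426  0.014 ]
 [ 0.4464 -0.3309  0.014 ]
 [ 0.4522 -0.3309  0.014 ]
 [ 0.4816 -0.3369  0.014 ]
 [ 0.5081 -0.343   0.014 ]
 [ 0.5111 -0.3459  0.014 ]]
```

```bash
cat > g.py <<'E'
# usage: python3 g.py x y z psi_deg [x y z psi ...] : rows (cm, rad) from the present pose, tool down (pitch optional via 5th with -p)
import sys
from h import *
from scipy.spatial.transform import Rotation as R
def rot(psi,pit=0):
    c,s=np.cos(psi),np.sin(psi); M=np.array([[-c,-s,0],[-s,c,0],[0,0,-1.]]); return R.from_euler('z',psi)*R.from_euler('y',-pit)*R.from_euler('z',-psi)*R.from_matrix(M)
s=r.state(); p=np.array(s["tcp_pos"]); Q=R.from_quat(np.roll(s["tcp_rot"],-1))
np.set_printoptions(precision=3,suppress=True)
a=np.array(list(map(float,sys.argv[1:]))).reshape(-1,5)
print("t",s["time_s"],"tcp",p,"open",s["opening"],"gf",s["gripper_force"],"F",np.array(s["contact_force"]),"j",np.array(s["joints"]))
for x,y,z,psi,pit in a:
    print(np.r_[Q.inv().apply(np.array([x,y,z])-p)*100,(Q.inv()*rot(np.radians(psi),np.radians(pit))).as_rotvec()], "dist",np.linalg.norm(np.array([x,y,z])-p))
E
python3 g.py .42 .15 .22 -11.5 0  .4274 -.333 .1 -11.5 0 .4274 -.333 .007 -11.5 0
```

```text
t 0.1 tcp [0.128 0.535 0.218] open 0.09303633176674649 gf 0.0 F [-0.125  0.183 -0.015] j [ 1.25   0.351  1.652 -0.     1.139 -0.085]
[-37.337 -30.573  -0.154  -0.001  -0.     -0.035] dist 0.4825798249143496
[-49.343 -77.352  11.891  -0.001  -0.     -0.035] dist 0.9251713314250447
[-49.343 -77.343  21.191  -0.001  -0.     -0.035] dist 0.9415797418247873
```

Call:
carry_out --pt "-37.3 -30.6 0 0 0 -0.035 -1" --pt "-37.3 -30.6 0 0 0 -0.035 -1" --pt "-37.3 -30.6 0 0 0 -0.035 -1" --pt "-37.3 -30.6 0 0 0 -0.035 -1" --pt "-37.3 -30.6 0 0 0 -0.035 -1" --pt "-37.3 -30.6 0 0 0 -0.035 -1" --pt "-37.3 -30.6 0 0 0 -0.035 -1" --pt "-37.3 -30.6 0 0 0 -0.035 -1" --pt "-37.3 -30.6 0 0 0 -0.035 -1" --pt "-37.3 -30.6 0 0 0 -0.035 -1"

```text
time_s: 0.93
tcp_pos: [0.3806, 0.2006, 0.2187]
tcp_rot: [0.0, 0.1, 0.995, 0.0]
contact_force: [0.3, 0.1, 0.1]
opening: 0.0933
gripper_force: 0.0
```

```bash
python3 g.py  .4274 -.333 .1 -11.5 0 .4274 -.333 .007 -11.5 0
```

```text
t 0.9333 tcp [0.381 0.201 0.219] open 0.09327728896506932 gf 0.0 F [0.318 0.058 0.087] j [ 0.377  0.13   1.941  0.     1.071 -0.993]
[-15.222 -51.361  11.864   0.      0.      0.   ] dist 0.5486748046759075
[-15.222 -51.362  21.164   0.      0.      0.   ] dist 0.5759911380492091
```

Call:
carry_out --pt "-15.2 -51.4 0 0 0 0 -1" --pt "-15.2 -51.4 0 0 0 0 -1" --pt "-15.2 -51.4 0 0 0 0 -1" --pt "-15.2 -51.4 0 0 0 0 -1" --pt "-15.2 -51.4 0 0 0 0 -1" --pt "-15.2 -51.4 0 0 0 0 -1" --pt "-15.2 -51.4 0 0 0 0 -1" --pt "-15.2 -51.4 0 0 0 0 -1" --pt "-15.2 -51.4 5 0 0 0 -1" --pt "-15.2 -51.4 5 0 0 0 -1"

```text
time_s: 1.77
tcp_pos: [0.4156, -0.2125, 0.1986]
tcp_rot: [0.0, 0.1, 0.995, -0.0]
contact_force: [1.5, 0.7, 0.4]
opening: 0.0929
gripper_force: 0.0
```

```bash
python3 g.py  .4274 -.333 .1 -11.5 0 .4274 -.333 .007 -11.5 0
```

```text
t 1.7667 tcp [ 0.416 -0.212  0.199] open 0.09293970618013056 gf 0.0 F [1.458 0.708 0.378] j [-0.572  0.223  1.881  0.     1.036 -1.942]
[ -3.555 -11.572   9.871  -0.      0.001  -0.001] dist 0.15620400295303555
[ -3.546 -11.569  19.171  -0.      0.001  -0.001] dist 0.22670535192726557
```

Call:
carry_out --pt "-3.6 -11.6 5 0 0 0 -1" --pt "-3.6 -11.6 5 0 0 0 -1" --pt "-3.6 -11.6 9 0 0 0 -1" --pt "-3.6 -11.6 9 0 0 0 -1" --pt "-3.6 -11.6 9 0 0 0 -1" --pt "-3.6 -11.6 9 0 0 0 -1" --pt "-3.6 -11.6 9 0 0 0 -1" --pt "-3.6 -11.6 9 0 0 0 -1"

```text
time_s: 2.43
tcp_pos: [0.4285, -0.3304, 0.1101]
tcp_rot: [0.001, 0.1, 0.995, -0.001]
contact_force: [0.4, -0.1, 0.1]
opening: 0.0933
gripper_force: 0.0
```

```bash
python3 g.py  .4274 -.333 .1 -11.5 0 .4274 -.333 .007 -11.5 0
```

```text
t 2.4333 tcp [ 0.429 -0.33   0.11 ] open 0.09325364382384602 gf 0.0 F [ 0.391 -0.063  0.078] j [-0.743  0.473  1.772  0.     0.895 -2.114]
[ 0.061 -0.273  1.014 -0.001  0.002  0.001] dist 0.010523036732206401
[ 0.076 -0.265 10.314 -0.001  0.002  0.001] dist 0.10318014789882227
```

Call:
carry_out --pt "0 -0.3 4 0 0 0 -1" --pt "0 -0.3 8 0 0 0 -1" --pt "0 -0.3 10.3 0 0 0 -1" --pt "0 -0.3 10.3 0 0 0 -1" --pt "0 -0.3 10.3 0 0 0 -1" --pt "0 -0.3 10.3 0 0 0 -1"

```text
time_s: 2.93
tcp_pos: [0.4281, -0.3337, 0.0069]
tcp_rot: [0.001, 0.1, 0.995, -0.001]
contact_force: [0.5, -0.8, -0.4]
opening: 0.0929
gripper_force: 0.0
```

```bash
python3 g.py  .4274 -.333 .007 -11.5 0; python3 -c "
from h import *
snap('top','top1');snap('side','side1');big('side1',240,210,360,310,6)
a=cv2.imread('pics/side1_c.png');b=cv2.resize(cv2.imread('pics/top1.png')[150:250,270:370],None,fx=5,fy=5);print(a.shape)
c=np.zeros((600,800,3),np.uint8);a=cv2.resize(a,(400,333));b=cv2.resize(b,(400,400));c[:333,:400]=a;c[:400,400:]=b;cv2.imwrite('pics/v1.png',c[:400])"
```

```text
t 2.9333 tcp [ 0.428 -0.334  0.007] open 0.09291909511543091 gf 0.0 F [ 0.473 -0.751 -0.416] j [-0.748  0.645  1.806  0.     0.688 -2.119]
[ 0.082  0.052 -0.008 -0.001  0.001  0.001] dist 0.0009759245446279021
(600, 720, 3)
```

View pics/v1.png

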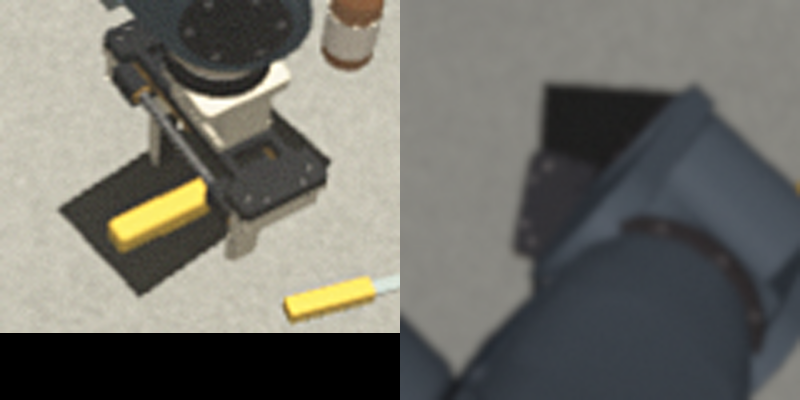

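The fingers straddle the handle on the mat: in the left crop the handle is at about (160,215) with a finger on each side. I'll close.

Call:
carry_out --pt "0 0 0 0 0 0 1" --pt "0 0 0 0 0 0 1" --pt "0 0 0 0 0 0 1" --pt "0 0 0 0 0 0 1" --pt "0 0 0 0 0 0 1" --pt "0 0 0 0 0 0 1" --pt "0 0 0 0 0 0 1" --pt "0 0 0 0 0 0 1" --squeeze 60

```text
time_s: 3.7
tcp_pos: [0.4273, -0.3339, 0.0056]
tcp_rot: [-0.0, 0.1, 0.995, 0.0]
contact_force: [-0.2, 0.2, 0.3]
opening: 0.0444
gripper_force: 0.0
```

Call:
carry_out --pt "0 0 0 0 0 0 1" --pt "0 0 -2 0 0 0 1" --pt "0 0 -5 0 0 0 1" --pt "0 0 -8 0 0 0 1" --pt "0 0 -12 0 0 0 1" --pt "0 0 -12 0 0 0 1" --pt "0 0 -12 0 0 0 1"

```text
time_s: 4.28
tcp_pos: [0.4281, -0.3346, 0.1276]
tcp_rot: [0.002, 0.1, 0.995, -0.001]
contact_force: [-0.7, 0.1, -0.8]
opening: 0.0012
gripper_force: 0.0
```

```bash
python3 g.py .38 -.1 .15 -6.9 0 .38 .014 .15 -6.9 0
```

```text
t 4.2833 tcp [ 0.428 -0.335  0.128] open 0.0011798520150573194 gf 0.0 F [-0.652  0.087 -0.822] j [-0.749  0.45   1.756 -0.     0.932 -2.119]
[ 9.39  22.028 -2.324 -0.002  0.003 -0.08 ] dist 0.24058301518559636
[11.664 33.199 -2.356 -0.002  0.003 -0.08 ] dist 0.3526691784546285
```

The fingers need about 1.5 s to close, so I lifted too early. I'll measure the blade again.

Call:
carry_out --pt "30 0 -5 0 0 0 -1" --pt "30 0 -5 0 0 0 -1" --pt "30 0 -5 0 0 0 -1" --pt "30 0 -5 0 0 0 -1" --pt "20 0 -5 0 0 0 -1" --pt "20 0 -5 0 0 0 -1" --pt "20 0 -5 0 0 0 -1" --pt "20 0 -5 0 0 0 -1"

```text
time_s: 4.95
tcp_pos: [0.2316, -0.2941, 0.175]
tcp_rot: [-0.0, 0.101, 0.995, 0.0]
contact_force: [0.7, 0.0, 0.4]
opening: 0.0499
gripper_force: 0.0
```

```bash
cat > b.py <<'E'
from m import *
import sys
T=snap("top","t_"+sys.argv[1]);S=snap("side","s_"+sys.argv[1])
def y(im):
    H=cv2.cvtColor(im,cv2.COLOR_RGB2HSV).astype(int);return (H[...,0]>18)&(H[...,0]<34)&(H[...,1]>120)&(H[...,2]>90)
for c in comps(y(T),(290,160,350,250),15): print("top",c[0],c[1],wrect("top",c[2],.02))
for c in comps(y(S),(240,230,340,300),15): print("side",c[0],c[1],wrect("side",c[2],.02))
E
python3 b.py 2; python3 g.py .4274 -.333 .007 -11.5 0
```

```text
top [323.9239 219.5709] 289 (array([ 0.3975, -0.3265]), array([26.7465, 91.0445]), 78.3653335571289)
side [288.7367 273.5957] 376 (array([ 0.3983, -0.3282]), array([30.5536, 95.7391]), 78.87995147705078)
side [334.1429 298.0286] 35 (array([ 0.4281, -0.448 ]), array([ 8.4044, 32.4762]), 48.46729278564453)
t 5.05 tcp [ 0.232 -0.294  0.175] open 0.058135648663868465 gf 0.0 F [-0.24   0.092  0.017] j [-1.027  0.088  2.115  0.     0.939 -2.398]
[-19.944   0.036  16.757   0.001  -0.001   0.001] dist 0.26049663341061874
```

Call:
carry_out --pt "-20 0 4 0 0 0 0" --pt "-20 0 4 0 0 0 0" --pt "-20 0 4 0 0 0 0" --pt "-20 0 4 0 0 0 0" --pt "-20 0 4 0 0 0 0" --pt "-20 0 6 0 0 0 0" --pt "-20 0 9 0 0 0 0" --pt "-20 0 11 0 0 0 0" --pt "-20 0 11 0 0 0 0"

```text
time_s: 5.8
tcp_pos: [0.4263, -0.3315, 0.0606]
tcp_rot: [-0.003, 0.1, 0.995, 0.002]
contact_force: [-0.6, 0.1, 0.3]
opening: 0.0464
gripper_force: 0.0
```

Call:
carry_out --pt "0 0 3 0 0 0 0" --pt "0 0 5.8 0 0 0 0" --pt "0 0 5.8 0 0 0 0" --pt "0 0 5.8 0 0 0 1" --pt "0 0 5.8 0 0 0 1" --pt "0 0 5.8 0 0 0 1" --pt "0 0 5.8 0 0 0 1" --pt "0 0 5.8 0 0 0 1" --pt "0 0 5.8 0 0 0 1" --pt "0 0 5.8 0 0 0 1"

```text
time_s: 6.63
tcp_pos: [0.4276, -0.334, 0.0081]
tcp_rot: [0.0, 0.1, 0.995, -0.0]
contact_force: [0.6, 1.9, 5.5]
opening: 0.0214
gripper_force: 59.9
```

Call:
carry_out --pt "0 0 0 0 0 0 1" --pt "0 0 0 0 0 0 1" --pt "0 0 0 0 0 0 1"

```text
time_s: 6.88
tcp_pos: [0.4276, -0.334, 0.0081]
tcp_rot: [0.0, 0.1, 0.995, -0.0]
contact_force: [0.3, 2.3, 5.6]
opening: 0.0214
gripper_force: 59.9
```

Call:
carry_out --pt "0 0 -2 0 0 0 1" --pt "0 0 -5 0 0 0 1" --pt "0 0 -8 0 0 0 1" --pt "0 0 -11 0 0 0 1" --pt "4 0 -11 0 0 0 1" --pt "4 0 -11 0 0 0 1" --pt "4 0 -11 0 0 0 1"

```text
time_s: 7.47
tcp_pos: [0.3869, -0.3255, 0.1178]
tcp_rot: [-0.0, 0.101, 0.995, 0.0]
contact_force: [0.3, 0.4, -0.6]
opening: 0.0215
gripper_force: 59.9
```

```bash
python3 g.py .38 .014 .12 -6.9 0
```

```text
t 7.4667 tcp [ 0.387 -0.326  0.118] open 0.021530184497891004 gf 59.86860752105713 F [ 0.271  0.357 -0.647] j [-0.791  0.407  1.857 -0.     0.879 -2.16 ]
[ 7.487 33.125 -0.209  0.    -0.001 -0.081] dist 0.339615578905418
```

Call:
carry_out --pt "4 5 0 0 0 -0.081 1" --pt "7.5 10 0 0 0 -0.081 1" --pt "7.5 14 0 0 0 -0.081 1" --pt "7.5 18 0 0 0 -0.081 1" --pt "7.5 22 0 0 0 -0.081 1" --pt "7.5 26 0 0 0 -0.081 1" --pt "7.5 29 0 0 0 -0.081 1" --pt "7.5 31.5 0 0 0 -0.081 1" --pt "7.5 33 0 0 0 -0.081 1" --pt "7.5 33.1 0 0 0 -0.081 1"

```text
time_s: 8.3
tcp_pos: [0.3815, 0.0162, 0.1175]
tcp_rot: [0.0, 0.058, 0.998, 0.0]
contact_force: [0.1, -0.2, -1.0]
opening: 0.0213
gripper_force: 59.9
```

Call:
carry_out --pt "0 0 0 0 0 0 1" --pt "0 0 0 0 0 0 1" --pt "0 0 0 0 0 0 1"

```text
time_s: 8.55
tcp_pos: [0.3807, 0.0126, 0.1175]
tcp_rot: [-0.0, 0.06, 0.998, -0.0]
contact_force: [-0.2, -0.0, 0.3]
opening: 0.0212
gripper_force: 59.9
```

```bash
python3 g.py .4018 .0114 .075 -6.9 0 .42 .0092 .075 -6.9 0
python3 - <<'E'
from h import *
snap('top','t3');snap('side','s3')
s=r.state();p=np.array(s["tcp_pos"]);d=np.array([.9928,-.1201,0])
print(proj("top",[p+d*.0846+[0,0,.006]]),proj("side",[p+d*.0846+[0,0,.006],[.5106,-.0018,.081]]))
a=cv2.resize(cv2.imread('pics/s3.png')[120:240,170:290],None,fx=4,fy=4,interpolation=2);b=cv2.resize(cv2.imread('pics/t3.png')[130:250,160:260],None,fx=3,fy=4,interpolation=2)
cv2.imwrite('pics/v3.png',np.hstack([a,b]))
E
```

```text
t 8.55 tcp [0.381 0.013 0.118] open 0.021150444119211197 gf 59.86833930015564 F [-0.191 -0.014  0.261] j [-0.089  0.207  2.157 -0.     0.778 -1.539]
[-2.108  0.141  4.25  -0.    -0.    -0.001] dist 0.04746337575654972
[-3.941  0.142  4.25  -0.    -0.    -0.001] dist 0.05797488859048935
[[207.7365668  191.86852679]] [[226.13112088 164.21487825]
 [239.98627482 169.02746106]]
```

View pics/v3.png

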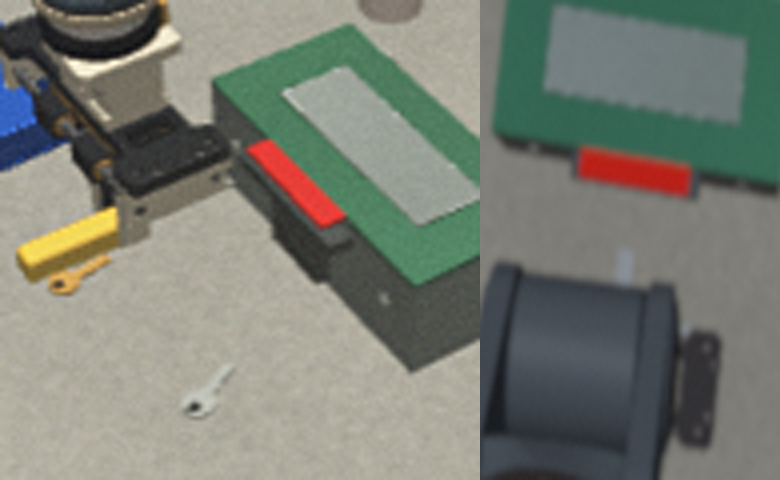

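The top view shows the tip at pixel (208.3,192.5) against a predicted (207.7,191.9), so the blade is held as expected. I'll line it up with the slot.

Call:
carry_out --pt "0 0.1 2 0 0 0 1" --pt "0 0.1 4.2 0 0 0 1" --pt "-1 0.1 4.2 0 0 0 1" --pt "-2 0.1 4.2 0 0 0 1" --pt "-2 0.1 4.2 0 0 0 1" --pt "-2 0.1 4.2 0 0 0 1" --pt "-2 0.1 4.2 0 0 0 1" --pt "-2 0.1 4.2 0 0 0 1"

```text
time_s: 9.32
tcp_pos: [0.4008, 0.0119, 0.0762]
tcp_rot: [0.0, 0.06, 0.998, -0.0]
contact_force: [0.7, 0.1, -0.3]
opening: 0.0215
gripper_force: 59.9
```

```bash
python3 g.py .4018 .0114 .075 -6.9 0
python3 - <<'E'
from m import *
snap('top','t4');S=snap('side','s4')
H=cv2.cvtColor(S,cv2.COLOR_RGB2HSV).astype(int);y=(H[...,0]>18)&(H[...,0]<34)&(H[...,1]>120)&(H[...,2]>90)
c=comps(y,(160,150,230,215))[0];q=rect(c[2]);print(c[0],q[[np.argmin(q[:,0]),np.argmax(q[:,1]),np.argmin(q[:,1])]].tolist())
s=r.state();p=np.array(s["tcp_pos"]);d=np.array([.9928,-.1201,0]);n=np.array([.1201,.9928,0])
print(proj("side",[p-d*.0754+n*a*.011+[0,0,h] for a in(-1,1) for h in(.016,-.004)]))
print(proj("side",[p+d*.0846+[0,0,.006],[.5106,-.0018,.085],[.5106,-.0018,.077]]))
cv2.imwrite('pics/v4.png',cv2.resize(cv2.imread('pics/s4.png')[140:200,200:280],None,fx=10,fy=10,interpolation=2))
E
```

```text
t 9.3167 tcp [0.401 0.012 0.076] open 0.0214824643673272 gf 59.86863434314728 F [ 0.683  0.066 -0.297] j [-0.086  0.325  2.14   0.     0.676 -1.537]
[-0.109 -0.041  0.121  0.     0.001  0.001] dist 0.0016833175748032817
[194.7039 188.1931] [[182, 191], [186, 197], [205, 179]]
[[184.2404 193.9955]
 [184.978  199.1178]
 [180.4652 189.2301]
 [181.2345 194.3521]]
[[232.2099 172.0895]
 [239.964  168.0051]
 [240.0085 170.0456]]
```

View pics/v4.png

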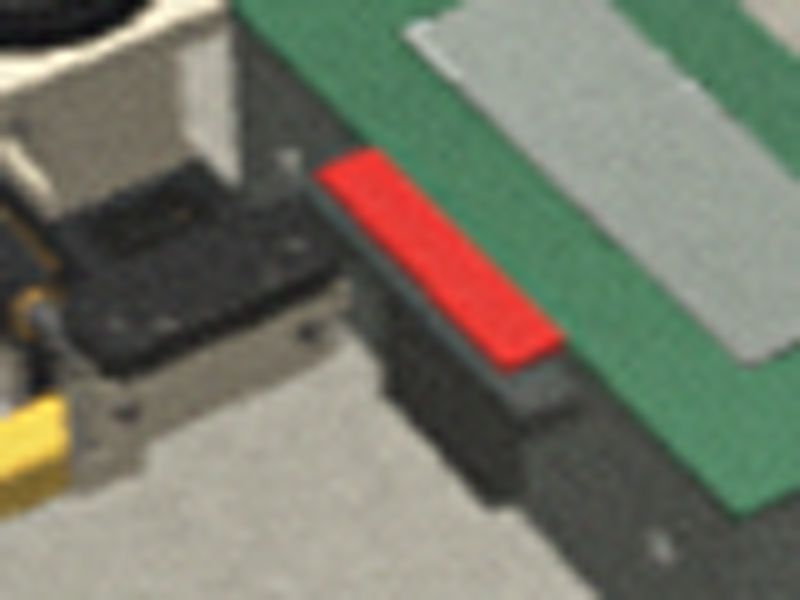

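The tip is hidden behind the gripper; the tab's front edge runs from about (232,158) to (252,177), where it should be. I'll insert the blade while watching the force.

Call:
carry_out --pt "-0.5 0 0.1 0 0 0 1" --pt "-1 0 0.1 0 0 0 1" --pt "-1.5 0 0.1 0 0 0 1" --pt "-2 0 0.1 0 0 0 1" --pt "-2.5 0 0.1 0 0 0 1" --pt "-3 0 0.1 0 0 0 1" --pt "-3 0 0.1 0 0 0 1"

```text
time_s: 10.0
tcp_pos: [0.4315, 0.0083, 0.0747]
tcp_rot: [0.0, 0.06, 0.998, -0.0]
contact_force: [-0.7, -0.2, -0.9]
opening: 0.0213
gripper_force: 59.9
```

Call:
carry_out --pt "-0.4 0 0 0 0 0 1" --pt "-0.8 0 0 0 0 0 1" --pt "-1.2 0 0 0 0 0 1" --pt "-1.2 0 0 0 0 0 1" --pt "-1.2 0 0 0 0 0 1"

```text
time_s: 10.42
tcp_pos: [0.4425, 0.0069, 0.0746]
tcp_rot: [-0.0, 0.06, 0.998, 0.0]
contact_force: [-0.6, 0.8, -0.6]
opening: 0.0216
gripper_force: 59.9
```

```bash
python3 g.py .4434 .0064 .075 -6.9 0
python3 - <<'E'
from h import *
snap('side','s5');snap('top','t5')
a=cv2.resize(cv2.imread('pics/s5.png')[120:220,180:280],None,fx=4,fy=4,interpolation=2);b=cv2.resize(cv2.imread('pics/t5.png')[130:230,160:260],None,fx=4,fy=4,interpolation=2)
cv2.imwrite('pics/v5.png',np.hstack([a,b]))
E
```

```text
t 10.4167 tcp [0.442 0.007 0.075] open 0.021594676415605186 gf 59.868561029434204 F [-0.642  0.773 -0.602] j [-0.09   0.388  2.04   0.     0.714 -1.541]
[-0.097 -0.043 -0.037  0.    -0.     0.001] dist 0.001124702592030842
```

View pics/v5.png

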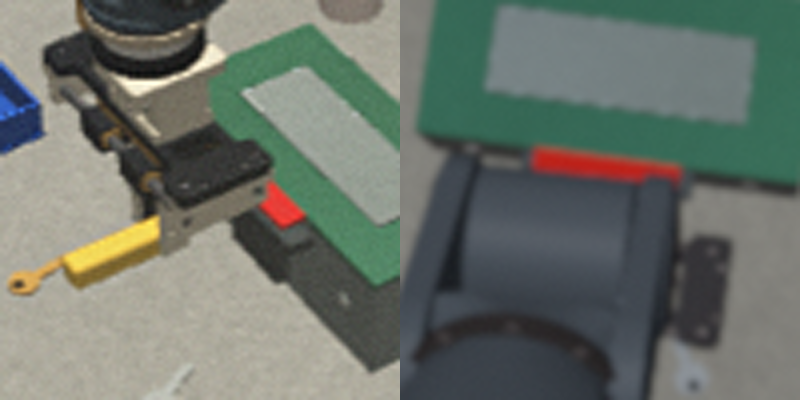

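The blade is about 16 mm inside the slot with no contact force, and the tab in the side view is undisturbed. Now I'll lift.

Call:
carry_out --pt "0 0 -0.4 0 0 0 1" --pt "0 0 -0.8 0 0 0 1" --pt "-0.1 0 -1.2 0 0 0 1" --pt "-0.1 0 -1.6 0 0 0 1" --pt "-0.2 0 -2.0 0 0 0 1" --pt "-0.3 0 -2.5 0 0 0 1" --pt "-0.4 0 -3.0 0 0 0 1" --pt "-0.4 0 -3.0 0 0 0 1" --pt "-0.4 0 -3.0 0 0 0 1"

```text
time_s: 11.27
tcp_pos: [0.447, 0.0064, 0.1051]
tcp_rot: [0.001, 0.06, 0.998, -0.0]
contact_force: [-0.4, 0.1, -0.4]
opening: 0.0214
gripper_force: 59.9
```

```bash
python3 g.py .4434 .0064 .075 -6.9 0
python3 - <<'E'
from m import *
S=snap('side','s6');T=snap('top','t6')
a=cv2.resize(cv2.imread('pics/s6.png')[110:210,180:320],None,fx=5,fy=5,interpolation=2)
cv2.imwrite('pics/v6.png',a)
E
```

```text
t 11.2667 tcp [0.447 0.006 0.105] open 0.021400874827361062 gf 59.86822843551636 F [-0.427  0.135 -0.44 ] j [-0.09   0.336  2.012 -0.     0.792 -1.541]
[ 0.359 -0.044  3.012  0.     0.002  0.001] dist 0.030332404436909596
```

View pics/v6.png

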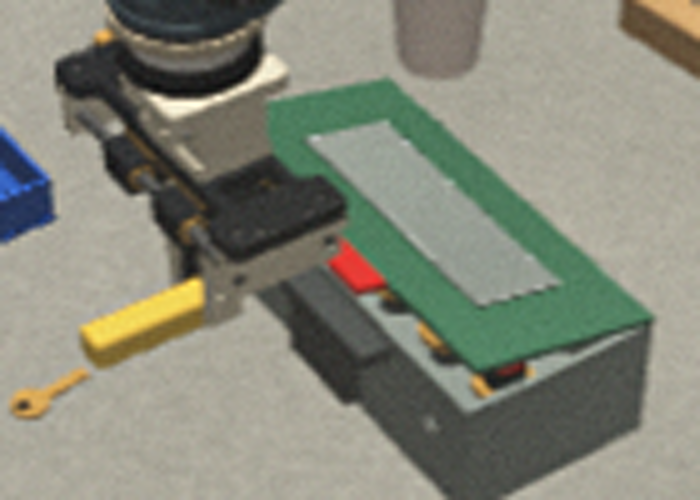

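Cover lifted to about 0.2 rad by the blade alone, with wheels and a cap visible under it at about (505,370) in the crop. I'll follow the arc on upward.

Call:
carry_out --pt "-0.5 0 -1.1 0 0 0 1" --pt "-1.0 0 -2.3 0 0 0 1" --pt "-1.6 0 -3.4 0 0 0 1" --pt "-2.2 0 -4.6 0 0 0 1" --pt "-3.0 0 -5.6 0 0 0 1" --pt "-3.9 0 -6.6 0 0 0 1" --pt "-4.9 0 -7.4 0 0 0 1" --pt "-5.9 0 -8.2 0 0 0 1" --pt "-5.9 0 -8.2 0 0 0 1"

```text
time_s: 12.12
tcp_pos: [0.5068, -0.0008, 0.1878]
tcp_rot: [0.001, 0.06, 0.998, -0.0]
contact_force: [0.5, 0.1, 0.2]
opening: 0.0217
gripper_force: 59.9
```

Call:
carry_out --pt "-1.1 0 -0.6 0 0 0 1" --pt "-2.3 0 -1.2 0 0 0 1" --pt "-3.5 0 -1.6 0 0 0 1" --pt "-4.6 0 -1.9 0 0 0 1" --pt "-5.2 0 -1.9 0 0 0 1" --pt "-5.2 0 -1.9 0 0 0 1" --pt "-5.2 0 -1.9 0 0 0 1"

```text
time_s: 12.7
tcp_pos: [0.5562, -0.0067, 0.2051]
tcp_rot: [-0.0, 0.06, 0.998, 0.0]
contact_force: [0.1, 1.0, -0.5]
opening: 0.0216
gripper_force: 59.9
```

```bash
python3 g.py .4434 .0064 .075 -6.9 0
python3 - <<'E'
from m import *
S=snap('side','s7');T=snap('top','t7')
a=cv2.resize(cv2.imread('pics/s7.png')[70:220,180:330],(500,500),interpolation=2)
cv2.imwrite('pics/v7.png',a)
E
```

```text
t 12.7 tcp [ 0.556 -0.007  0.205] open 0.021643288943979978 gf 59.868605732917786 F [ 0.135  1.027 -0.508] j [-0.096  0.377  1.65   0.     1.115 -1.547]
[11.359 -0.045 13.014  0.    -0.     0.001] dist 0.17273898728965298
```

View pics/v7.png

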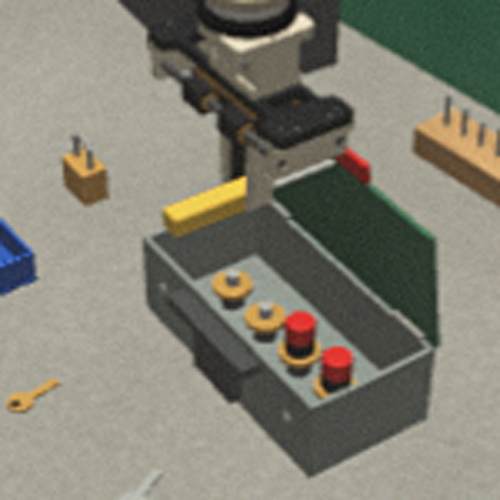

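The cover stands nearly open, and two caps are visible on the near (-y) end: cap0 at about (337,365) and cap1 at (300,330) in the crop. I'll push a little further, then back out.

Call:
carry_out --pt "-0.4 0 0 0 0 0 1" --pt "-0.8 0 0 0 0 0 1" --pt "-0.8 0 0 0 0 0 1" --pt "-0.8 0 0 0 0 0 1" --pt "-0.8 0 0 0 0 0 1" --pt "-0.8 0 0 0 0 0 1"

```text
time_s: 13.3
tcp_pos: [0.5645, -0.0078, 0.2056]
tcp_rot: [0.0, 0.06, 0.998, -0.0]
contact_force: [0.1, 0.9, -0.7]
opening: 0.0216
gripper_force: 59.9
```

Call:
carry_out --pt "4 0 0 0 0 0 1" --pt "8 0 0 0 0 0 1" --pt "12 0 0 0 0 0 1" --pt "14 0 0 0 0 0 1" --pt "14 0 0 0 0 0 1" --pt "14 0 0 0 0 0 1"

```text
time_s: 13.8
tcp_pos: [0.4254, 0.009, 0.2062]
tcp_rot: [0.001, 0.06, 0.998, -0.0]
contact_force: [0.7, 0.5, -0.9]
opening: 0.0215
gripper_force: 59.9
```

```bash
cat > look.py <<'E'
from m import *
import sys
n=sys.argv[1]
T=snap("top","t_"+n);S=snap("side","s_"+n);mt,ms=masks(T),masks(S)
print("tray top");[print(c[0],c[1],*wrect("top",c[2],.035)) for c in comps(mt["blue"],(60,150,170,250),300)]
def y(im):
    H=cv2.cvtColor(im,cv2.COLOR_RGB2HSV).astype(int);return (H[...,0]>18)&(H[...,0]<34)&(H[...,1]>120)&(H[...,2]>90)
for k,b in(("top",(150,90,290,190)),("side",(200,80,330,220))):
    for c in comps((mt if k=="top" else ms)["red"],b,8): print("red",k,c[0],c[1])
print("mat");[print(c[0],c[1],*wrect("top",c[2],.004)) for c in comps(mt["blk"],(290,155,350,250),300)]
for c in comps(y(T),(290,160,350,250),40): print("yel",c[0],c[1],*wrect("top",c[2],.02))
E
python3 look.py 8; python3 g.py .3879 -.326 .2 -11.5 0
```

```text
tray top
[ 99.9242 206.4111] 2783 [0.4278 0.3161] [171.7654 134.0034] 84.5430679321289
red top [214.4103 113.9615] 78
red top [244.3455 151.8364] 55
red top [225.0377 149.1887] 53
red side [280.5231 178.4308] 65
red side [282.4603 111.5079] 63
red side [269.5806 167.8387] 62
mat
[320.1086 204.876 ] 1887 [ 0.4421 -0.3184] [ 88.0907 187.719 ] 86.76351165771484
t 13.9 tcp [0.427 0.009 0.206] open 0.021394430802347864 gf 59.86875772476196 F [-0.185  0.319 -0.386] j [-0.089  0.139  1.965 -0.     1.036 -1.539]
[ -0.168 -33.704   0.6     0.      0.001   0.081] dist 0.3371025308289418
```

```bash
python3 g.py .435 -.324 .12 -6.9 0 .435 -.324 .01 -6.9 0
```

```text
t 13.9 tcp [0.427 0.009 0.206] open 0.021394430802347864 gf 59.86875772476196 F [-0.185  0.319 -0.386] j [-0.089  0.139  1.965 -0.     1.036 -1.539]
[ -4.81  -32.943   8.606   0.      0.001   0.001] dist 0.3438632251472724
[ -4.797 -32.943  19.606   0.      0.001   0.001] dist 0.3863439129138917
```

Call:
carry_out --pt "0 -4 0 0 0 0 1" --pt "0 -8 0 0 0 0 1" --pt "0 -12 0 0 0 0 1" --pt "0 -16 0 0 0 0 1" --pt "-1 -20 2 0 0 0 1" --pt "-2 -24 4 0 0 0 1" --pt "-4 -28 6 0 0 0 1" --pt "-4.8 -31 8.6 0 0 0 1" --pt "-4.8 -32.9 8.6 0 0 0 1" --pt "-4.8 -32.9 8.6 0 0 0 1"

```text
time_s: 14.73
tcp_pos: [0.4338, -0.3279, 0.1168]
tcp_rot: [-0.001, 0.061, 0.998, 0.0]
contact_force: [0.2, -0.3, -0.2]
opening: 0.0215
gripper_force: 59.9
```

Call:
carry_out --pt "0 0 3 0 0 0 1" --pt "0 0 6 0 0 0 1" --pt "0 0 9 0 0 0 1" --pt "0 0 9 0 0 0 1" --pt "0 0 9 0 0 0 1" --pt "0 0 9 0 0 0 1"

```text
time_s: 15.23
tcp_pos: [0.4348, -0.324, 0.031]
tcp_rot: [0.001, 0.06, 0.998, -0.0]
contact_force: [0.2, 0.6, 0.3]
opening: 0.0215
gripper_force: 59.9
```

```bash
python3 g.py .435 -.324 .009 -6.9 0
```

```text
t 15.2333 tcp [ 0.435 -0.324  0.031] open 0.021459536756345002 gf 59.868632555007935 F [0.245 0.573 0.317] j [-0.726  0.602  1.803 -0.     0.735 -2.178]
[-0.021  0.006  2.197 -0.001  0.001  0.001] dist 0.021971718562837972
```

Call:
carry_out --pt "0 0 1 0 0 0 1" --pt "0 0 2 0 0 0 1" --pt "0 0 2.2 0 0 0 1" --pt "0 0 2.2 0 0 0 1" --pt "0 0 2.2 0 0 0 0" --pt "0 0 2.2 0 0 0 0" --pt "0 0 2.2 0 0 0 0" --pt "0 0 2.2 0 0 0 0" --pt "0 0 2.2 0 0 0 0" --pt "0 0 2.2 0 0 0 0"

```text
time_s: 16.07
tcp_pos: [0.4338, -0.3234, 0.0076]
tcp_rot: [-0.0, 0.06, 0.998, 0.0]
contact_force: [0.3, -0.8, -0.4]
opening: 0.0457
gripper_force: 0.0
```

Call:
carry_out --pt "0 0 -3 0 0 0 0" --pt "0 0 -7 0 0 0 0" --pt "0 0 -11 0 0 0 0" --pt "0 0 -15 0 0 0 0" --pt "0 0 -19 0 0 0 0" --pt "0 4 -21 0 0 0 0" --pt "0 8 -21 0 0 0 0" --pt "0 12 -21 0 0 0 0" --pt "0 15 -21 0 0 0 0" --pt "0 15 -21 0 0 0 0"

```text
time_s: 16.9
tcp_pos: [0.4518, -0.1704, 0.2179]
tcp_rot: [0.0, 0.058, 0.998, 0.0]
contact_force: [0.4, -0.1, 0.4]
opening: 0.0464
gripper_force: 0.0
```

Call:
carry_out --pt "4 4 0 0 0 0 0" --pt "8 7 0 0 0 0 0" --pt "12 10 0 0 0 0 0" --pt "12 12 0 0 0 0 0" --pt "12 12 0 0 0 0 0" --pt "12 12 0 0 0 0 0"

```text
time_s: 17.4
tcp_pos: [0.3465, -0.0401, 0.218]
tcp_rot: [0.001, 0.059, 0.998, -0.0]
contact_force: [0.1, -0.6, -0.2]
opening: 0.0465
gripper_force: 0.0
```

```bash
python3 look.py 9
python3 - <<'E'
from m import *
for i,(a,b) in enumerate(zip([(244.35,151.84),(225.04,149.19)],[(280.52,178.43),(269.58,167.84)])): print("cap",tri(a,b),onz("top",[a],.07))
o=np.array([.595,-.012]);th=np.radians(-6.9);ny=np.array([-np.sin(th),np.cos(th)])
print([o+y*ny for y in(-.0825,-.0275,.0275,.0825)])
print("tab",tri((214.41,113.96),(282.46,111.51)))
E
python3 g.py; python3 -c "
import cv2;cv2.imwrite('pics/v9.png',cv2.resize(cv2.imread('pics/t_9.png'),(800,600)))"
```

```text
tray top
[ 99.9044 206.3888] 2783 [0.4279 0.3164] [171.2582 133.8051] 84.7020492553711
red top [214.3117 113.9091] 77
red top [244.3509 151.7895] 57
red top [225.0185 149.1111] 54
red side [281.8587 111.8913] 92
red side [280.6406 178.5156] 64
red side [269.6508 167.9206] 63
mat
[318.745  203.4474] 1294 [ 0.4419 -0.3184] [ 88.3667 188.438 ] 86.59449768066406
yel [321.6277 217.7482] 282 [ 0.4031 -0.3198] [26.4438 90.0129] 82.14180755615234
cap (array([ 0.5851, -0.0943,  0.0639]), np.float64(0.0009707083718558844)) [[ 0.5836 -0.094   0.07  ]]
cap (array([ 0.592 , -0.0398,  0.0636]), np.float64(0.0009594966597774869)) [[ 0.5904 -0.0397  0.07  ]]
[array([ 0.5851, -0.0939]), array([ 0.5917, -0.0393]), array([0.5983, 0.0153]), array([0.6049, 0.0699])]
tab (array([ 0.6504, -0.0197,  0.2283]), np.float64(0.004884187420680874))
t 17.5 tcp [ 0.348 -0.042  0.218] open 0.04641490105072892 gf 0.0 F [ 0.651 -0.929  0.048] j [-0.252 -0.03   2.114 -0.     1.057 -1.704]
```

View pics/v9.png

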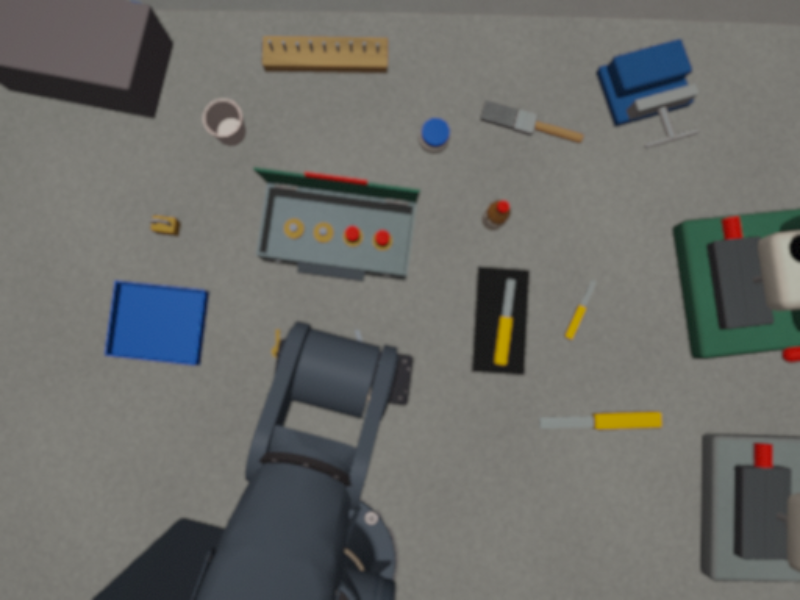

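Blade is on the mat at about (505,325), the cover is open with its tab at (335,179), and the caps are at (352,234) and (382,238). Next is cap0.

```bash
python3 g.py .585 -.094 .2 -6.9 0 .585 -.094 .046 -6.9 0
```

```text
t 17.5 tcp [ 0.348 -0.042  0.218] open 0.04641490105072892 gf 0.0 F [ 0.651 -0.929  0.048] j [-0.252 -0.03   2.114 -0.     1.057 -1.704]
[-24.175  -2.372   1.828  -0.      0.001   0.001] dist 0.24359381938943633
[-24.158  -2.365  17.228  -0.      0.001   0.001] dist 0.2976540433541437
```

Call:
carry_out --pt "-4 -0.4 0 0 0 0 0.2" --pt "-8 -0.8 0 0 0 0 0.2" --pt "-12 -1.2 0 0 0 0 0.2" --pt "-16 -1.6 0 0 0 0 0.2" --pt "-20 -2 0 0 0 0 0.2" --pt "-23 -2.3 1 0 0 0 0.2" --pt "-24.2 -2.4 3 0 0 0 0.2" --pt "-24.2 -2.4 5 0 0 0 0.2" --pt "-24.2 -2.4 5 0 0 0 0.2" --pt "-24.2 -2.4 5 0 0 0 0.2" --squeeze 20

```text
time_s: 18.33
tcp_pos: [0.5841, -0.095, 0.1665]
tcp_rot: [-0.001, 0.06, 0.998, 0.0]
contact_force: [0.0, -0.2, 0.9]
opening: 0.0369
gripper_force: 0.0
```

```bash
python3 g.py .585 -.094 .1 -6.9 0 .585 -.094 .046 -6.9 0
```

```text
t 18.3333 tcp [ 0.584 -0.095  0.167] open 0.03687195804913389 gf 0.0 F [ 0.037 -0.217  0.913] j [-0.24   0.483  1.589 -0.     1.072 -1.689]
[-0.092  0.105  6.652  0.    -0.003 -0.001] dist 0.06653638031586663
[-0.106  0.104 12.052  0.    -0.003 -0.001] dist 0.12053071930482495
```

Call:
carry_out --pt "-0.1 0.1 3 0 0 0 0.2" --pt "-0.1 0.1 6 0 0 0 0.2" --pt "-0.1 0.1 8 0 0 0 0.2" --pt "-0.1 0.1 10 0 0 0 0.2" --pt "-0.1 0.1 12 0 0 0 0.2" --pt "-0.1 0.1 12 0 0 0 0.2" --pt "-0.1 0.1 12 0 0 0 0.2" --pt "-0.1 0.1 12 0 0 0 0.2"

```text
time_s: 19.0
tcp_pos: [0.5865, -0.0935, 0.0496]
tcp_rot: [0.001, 0.06, 0.998, -0.0]
contact_force: [0.1, 0.4, 0.4]
opening: 0.037
gripper_force: 0.0
```

Call:
carry_out --pt "0 0 0 0 0 0 1" --pt "0 0 0 0 0 0 1" --pt "0 0 0 0 0 0 1" --pt "0 0 0 0 0 0 1" --pt "0 0 0 0 0 0 1" --pt "0 0 0 0 0 0 1"

```text
time_s: 19.5
tcp_pos: [0.5863, -0.0931, 0.0491]
tcp_rot: [0.001, 0.06, 0.998, -0.0]
contact_force: [-1.0, -0.8, 7.6]
opening: 0.0278
gripper_force: 20.0
```

Call:
carry_out --pt "0 0 -2 0 0 0 1" --pt "0 0 -5 0 0 0 1" --pt "0 0 -9 0 0 0 1" --pt "0 0 -13 0 0 0 1" --pt "2 0 -16 0 0 0 1" --pt "6 0 -16 0 0 0 1" --pt "10 0 -16 0 0 0 1" --pt "10 0 -16 0 0 0 1" --pt "10 0 -16 0 0 0 1"

```text
time_s: 20.25
tcp_pos: [0.4849, -0.0807, 0.2085]
tcp_rot: [0.0, 0.06, 0.998, -0.0]
contact_force: [0.3, -0.6, 0.2]
opening: 0.0276
gripper_force: 20.0
```

```bash
python3 g.py .431 .351 .2 -6.9 0
```

```text
t 20.25 tcp [ 0.485 -0.081  0.209] open 0.027580699848631752 gf 19.999886368168518 F [ 0.281 -0.564  0.241] j [-0.26   0.256  1.81  -0.     1.074 -1.71 ]
[10.518 42.213  0.838 -0.     0.001  0.   ] dist 0.43512094734352685
```

Call:
carry_out --pt "1 4 0 0 0 0 1" --pt "2 8 0 0 0 0 1" --pt "3 12 0 0 0 0 1" --pt "4 16 0 0 0 0 1" --pt "5 20 0 0 0 0 1" --pt "6 24 0 0 0 0 1" --pt "7 28 0 0 0 0 1" --pt "8 32 0 0 0 0 1" --pt "9 36 0 0 0 0 1" --pt "10.5 39.5 0 0 0 0 1"

```text
time_s: 21.08
tcp_pos: [0.4299, 0.327, 0.2081]
tcp_rot: [0.001, 0.06, 0.998, 0.001]
contact_force: [0.4, -0.6, -0.4]
opening: 0.0275
gripper_force: 20.0
```

Call:
carry_out --pt "0 2.7 3 0 0 0 1" --pt "0 2.7 6 0 0 0 1" --pt "0 2.7 10 0 0 0 1" --pt "0 2.7 12 0 0 0 1" --pt "0 2.7 12 0 0 0 1" --pt "0 2.7 12 0 0 0 1"

```text
time_s: 21.58
tcp_pos: [0.4329, 0.3511, 0.0876]
tcp_rot: [-0.0, 0.06, 0.998, -0.0]
contact_force: [0.5, 1.0, 0.5]
opening: 0.0275
gripper_force: 20.0
```

```bash
python3 g.py .431 .351 .02 -6.9 0;python3 look.py 10|head -4
```

```text
t 21.5833 tcp [0.433 0.351 0.088] open 0.027548130662201086 gf 19.999991361110006 F [0.483 0.957 0.526] j [ 0.598  0.532  1.739  0.     0.871 -0.853]
[ 0.189 -0.028  6.759 -0.    -0.001  0.001] dist 0.06761698426647439
tray top
[108.7213 207.215 ] 1758 [0.4276 0.3154] [169.3457 134.5645] 84.99418640136719
red top [214.4079 113.8553] 76
red top [225.0185 149.1111] 54
```

Tray unmoved. I'll lower, release and rise.

Call:
carry_out --pt "0.2 0 3 0 0 0 1" --pt "0.2 0 5 0 0 0 1" --pt "0.2 0 6.7 0 0 0 1" --pt "0.2 0 6.7 0 0 0 1" --pt "0.2 0 6.7 0 0 0 0.2" --pt "0.2 0 6.7 0 0 0 0.2" --pt "0.2 0 6.7 0 0 0 0.2" --pt "0.2 0 6.7 0 0 0 0.2"

```text
time_s: 22.35
tcp_pos: [0.4311, 0.3513, 0.0221]
tcp_rot: [0.001, 0.06, 0.998, 0.001]
contact_force: [-0.6, 0.3, -0.3]
opening: 0.0374
gripper_force: 0.0
```

Call:
carry_out --pt "0 0 -3 0 0 0 0.2" --pt "0 0 -7 0 0 0 0.2" --pt "0 0 -11 0 0 0 0.2" --pt "0 0 -15 0 0 0 0.2" --pt "0 0 -19 0 0 0 0.2" --pt "0 -4 -19 0 0 0 0.2" --pt "0 -8 -19 0 0 0 0.2" --pt "0 -12 -19 0 0 0 0.2" --pt "0 -16 -19 0 0 0 0.2" --pt "0 -20 -19 0 0 0 0.2"

```text
time_s: 23.18
tcp_pos: [0.4059, 0.1507, 0.2114]
tcp_rot: [0.001, 0.06, 0.998, 0.0]
contact_force: [0.7, -1.8, 0.0]
opening: 0.0372
gripper_force: 0.0
```

```bash
cat >> look.py <<'E'
for c in comps(mt["red"],(60,160,145,250),8): print("tray red",c[0],c[1],onz("top",[c[0]],.039))
E
python3 look.py 11; python3 g.py .5905 -.0395 .21 -6.9 0
```

```text
tray top
red top [214.4177 113.9494] 79
red top [225.0185 149.1111] 54
red side [269.6562 168.    ] 64
red side [281.537  110.3889] 54
mat
[318.6703 203.4941] 1277 [ 0.442  -0.3184] [ 88.392  187.9798] 86.61461639404297
yel [321.6232 217.7817] 284 [ 0.403  -0.3199] [26.6403 89.9843] 81.7013931274414
t 23.2833 tcp [0.406 0.149 0.211] open 0.03722913197256932 gf 0.0 F [ 1.535 -0.472 -0.218] j [ 0.244  0.143  1.946 -0.001  1.052 -1.203]
[-20.642 -16.382   0.171  -0.      0.001  -0.003] dist 0.2635301618609227
```

Call:
carry_out --pt "-3 -2.4 0 0 0 0 0.2" --pt "-6 -4.8 0 0 0 0 0.2" --pt "-9 -7.2 0 0 0 0 0.2" --pt "-12 -9.6 0 0 0 0 0.2" --pt "-15 -12 0 0 0 0 0.2" --pt "-18 -14.3 0 0 0 0 0.2" --pt "-20.6 -16.4 0 0 0 0 0.2" --pt "-20.6 -16.4 2 0 0 0 0.2" --pt "-20.6 -16.4 4 0 0 0 0.2" --pt "-20.6 -16.4 4 0 0 0 0.2"

```text
time_s: 24.12
tcp_pos: [0.5901, -0.0349, 0.1676]
tcp_rot: [-0.002, 0.06, 0.998, 0.0]
contact_force: [-0.9, 0.8, -1.1]
opening: 0.0372
gripper_force: 0.0
```

Call:
carry_out --pt "0 0 0 0 0 0 0.2" --pt "0 0 0 0 0 0 0.2" --pt "0 0 0 0 0 0 0.2"

```text
time_s: 24.37
tcp_pos: [0.592, -0.0348, 0.1723]
tcp_rot: [0.001, 0.06, 0.998, -0.0]
contact_force: [-0.2, 0.6, 0.1]
opening: 0.0373
gripper_force: 0.0
```

```bash
python3 g.py .5905 -.0395 .1 -6.9 0 .5905 -.0395 .048 -6.9 0; python3 look.py 12; python3 -c "
import cv2;cv2.imwrite('pics/v12.png',cv2.resize(cv2.imread('pics/t_12.png')[80:260,50:350],(750,450)))"
```

```text
t 24.3667 tcp [ 0.592 -0.035  0.172] open 0.03728289381365147 gf 0.0 F [-0.193  0.618  0.079] j [-0.137  0.476  1.584  0.     1.079 -1.589]
[ 0.113 -0.485  7.232 -0.     0.002  0.001] dist 0.07249256500960274
[ 0.125 -0.484 12.432 -0.     0.002  0.001] dist 0.12442204896663046
tray top
[100.4813 206.4239] 2647 [0.4279 0.3164] [171.147  133.8051] 84.70205688476562
red side [269.5789 167.6316] 57
mat
[318.6303 203.3183] 1128 [ 0.4419 -0.3184] [ 86.75   185.9967] 86.60472869873047
yel [321.6404 217.6781] 292 [ 0.4031 -0.3198] [27.2153 90.013 ] 82.14273071289062
tray red [ 88.9825 205.5614] 57 [[0.4291 0.3463 0.039 ]]
```

View pics/v12.png

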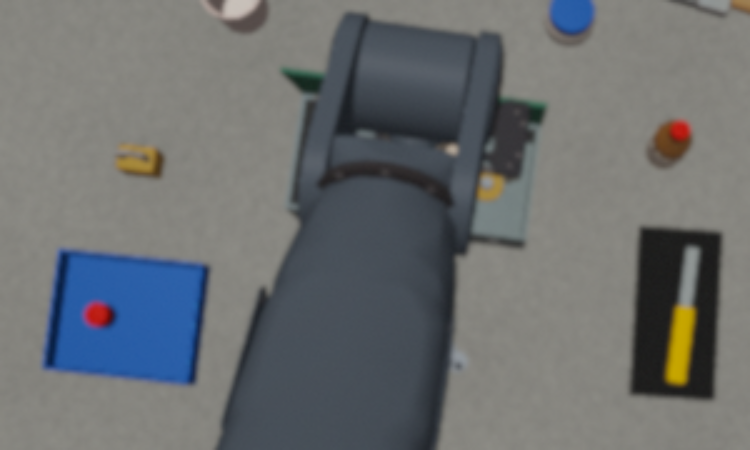

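cap0 stands in the tray at (98,315) in the crop. Now cap1.

Call:
carry_out --pt "0.1 -0.5 0 0 0 0 0.2" --pt "0.1 -0.5 3 0 0 0 0.2" --pt "0.1 -0.5 6 0 0 0 0.2" --pt "0.1 -0.5 8 0 0 0 0.2" --pt "0.1 -0.5 10 0 0 0 0.2" --pt "0.1 -0.5 12.4 0 0 0 0.2" --pt "0.1 -0.5 12.4 0 0 0 0.2" --pt "0.1 -0.5 12.4 0 0 0 0.2" --pt "0.1 -0.5 12.4 0 0 0 0.2"

```text
time_s: 25.22
tcp_pos: [0.5905, -0.0403, 0.0481]
tcp_rot: [0.001, 0.06, 0.998, -0.0]
contact_force: [0.1, 0.1, -0.6]
opening: 0.037
gripper_force: 0.0
```

Call:
carry_out --pt "0 0 0 0 0 0 1" --pt "0 0 0 0 0 0 1" --pt "0 0 0 0 0 0 1" --pt "0 0 0 0 0 0 1" --pt "0 0 0 0 0 0 1" --pt "0 0 0 0 0 0 1"

```text
time_s: 25.72
tcp_pos: [0.5906, -0.0401, 0.0481]
tcp_rot: [0.001, 0.06, 0.998, -0.0]
contact_force: [-1.5, 0.6, 6.6]
opening: 0.0277
gripper_force: 20.0
```

Call:
carry_out --pt "0 0 -2 0 0 0 1" --pt "0 0 -5 0 0 0 1" --pt "0 0 -9 0 0 0 1" --pt "0 0 -13 0 0 0 1" --pt "2 0 -16 0 0 0 1" --pt "6 0 -16 0 0 0 1" --pt "10 0 -16 0 0 0 1" --pt "10 0 -16 0 0 0 1" --pt "10 0 -16 0 0 0 1"

```text
time_s: 26.47
tcp_pos: [0.4892, -0.0278, 0.2075]
tcp_rot: [0.0, 0.06, 0.998, -0.0]
contact_force: [0.9, 0.6, 0.0]
opening: 0.0272
gripper_force: 20.0
```

```bash
python3 g.py .425 .281 .2 -6.9 0; python3 look.py 13 | grep -A2 tray
```

```text
t 26.4667 tcp [ 0.489 -0.028  0.207] open 0.027235098580036768 gf 19.999963694717735 F [0.891 0.557 0.013] j [-0.152  0.255  1.815 -0.     1.071 -1.603]
[10.067 29.896  0.739 -0.     0.001  0.001] dist 0.31553923631900055
tray top
[100.4478 206.458 ] 2655 [0.4278 0.3163] [171.3339 134.0034] 84.5430679321289
red top [214.325 113.95 ] 80
--
tray red [ 88.9107 205.5357] 56 [[0.4292 0.3465 0.039 ]]
```

Call:
carry_out --pt "1.5 4 0 0 0 0 1" --pt "3 8 0 0 0 0 1" --pt "4.5 12 0 0 0 0 1" --pt "6 16 0 0 0 0 1" --pt "7.5 20 0 0 0 0 1" --pt "9 24 0 0 0 0 1" --pt "10 28 0 0 0 0 1" --pt "10.1 29.9 0 0 0 0 1" --pt "10.1 29.9 0 0 0 0 1" --pt "10.1 29.9 0 0 0 0 1"

```text
time_s: 27.4
tcp_pos: [0.4266, 0.2822, 0.2064]
tcp_rot: [0.0, 0.059, 0.998, -0.0]
contact_force: [-0.1, -1.0, -0.4]
opening: 0.0277
gripper_force: 20.0
```

Call:
carry_out --pt "0 0 3 0 0 0 1" --pt "0 0 6 0 0 0 1" --pt "0 0 10 0 0 0 1" --pt "0 0 12 0 0 0 1" --pt "0 0 12 0 0 0 1" --pt "0 0 12 0 0 0 1"

```text
time_s: 27.9
tcp_pos: [0.4265, 0.2801, 0.0866]
tcp_rot: [-0.001, 0.06, 0.998, -0.0]
contact_force: [0.6, -0.0, -0.0]
opening: 0.0275
gripper_force: 20.0
```

```bash
python3 g.py .425 .281 .0195 -6.9 0; python3 look.py 14 | grep -A3 tray
```

```text
t 27.9 tcp [0.427 0.28  0.087] open 0.027481705815742247 gf 19.999887534650043 F [ 0.603 -0.012 -0.024] j [ 0.49   0.464  1.863 -0.     0.815 -0.96 ]
[ 0.153  0.079  6.708 -0.001 -0.001 -0.001] dist 0.0671018756792389
tray top
red top [214.5    113.8947] 76
red side [281.7143 110.7778] 63
mat
```

Call:
carry_out --pt "0.1 0.1 3 0 0 0 1" --pt "0.1 0.1 5 0 0 0 1" --pt "0.1 0.1 6.7 0 0 0 1" --pt "0.1 0.1 6.7 0 0 0 1" --pt "0.1 0.1 6.7 0 0 0 0.2" --pt "0.1 0.1 6.7 0 0 0 0.2" --pt "0.1 0.1 6.7 0 0 0 0.2" --pt "0.1 0.1 6.7 0 0 0 0.2"

```text
time_s: 28.67
tcp_pos: [0.4258, 0.2824, 0.021]
tcp_rot: [0.001, 0.06, 0.998, 0.001]
contact_force: [-0.1, -0.1, -0.4]
opening: 0.0371
gripper_force: 0.0
```

Call:
carry_out --pt "0 0 -3 0 0 0 0.2" --pt "0 0 -7 0 0 0 0.2" --pt "0 0 -11 0 0 0 0.2" --pt "0 0 -15 0 0 0 0.2" --pt "0 0 -19 0 0 0 0.2" --pt "0 -4 -23 0 0 0 1" --pt "0 -8 -26 0 0 0 1" --pt "0 -12 -26 0 0 0 1" --pt "0 -16 -26 0 0 0 1" --pt "0 -20 -26 0 0 0 1"

```text
time_s: 29.5
tcp_pos: [0.4025, 0.0963, 0.2811]
tcp_rot: [0.002, 0.059, 0.998, 0.0]
contact_force: [0.7, -0.8, -0.3]
opening: 0.0085
gripper_force: 0.0
```

Call:
carry_out --pt "0 -3 0 0 0 0 1" --pt "0 -8 0 0 0 0 1" --pt "0 -8 0 0 0 0 1" --pt "0 -8 0 0 0 0 1" --pt "0 -8 0 0 0 0 1"

```text
time_s: 29.92
tcp_pos: [0.3934, 0.0185, 0.2798]
tcp_rot: [0.0, 0.061, 0.998, 0.0]
contact_force: [-0.2, -0.0, -0.5]
opening: 0.0004
gripper_force: 0.0
```

```bash
python3 g.py .695 -.0244 .28 -6.9 0 ; python3 look.py 15; python3 -c "
import cv2;cv2.imwrite('pics/v15.png',cv2.resize(cv2.imread('pics/t_15.png')[80:260,50:350],(750,450)))"
```

```text
t 29.9167 tcp [0.393 0.018 0.28 ] open 0.0004163176204740737 gf 0.0 F [-0.191 -0.002 -0.476] j [-0.072 -0.013  1.934  0.     1.219 -1.521]
[-30.453  -0.607   0.008   0.      0.001  -0.001] dist 0.3045913291454731
tray top
[ 99.8514 206.4336] 2530 [0.4278 0.3165] [171.3835 133.9382] 84.69525909423828
red top [214.4177 113.9494] 79
red side [281.5593 110.5593] 59
mat
[318.7161 203.4732] 1268 [ 0.442  -0.3185] [ 88.1935 187.402 ] 86.59555053710938
yel [321.6105 217.7544] 285 [ 0.4031 -0.3198] [26.817  90.0189] 82.24502563476562
tray red [ 88.9107 205.5357] 56 [[0.4292 0.3465 0.039 ]]
tray red [113.0189 206.9057] 53 [[0.4262 0.2773 0.039 ]]
```

View pics/v15.png

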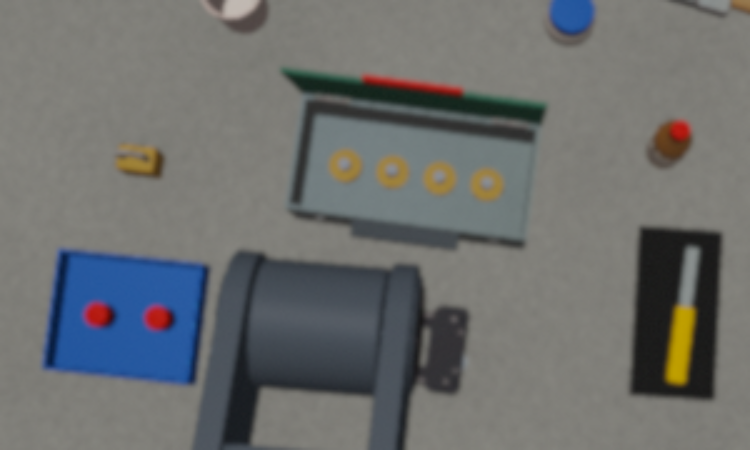

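Both caps stand in the tray at (98,315) and (158,318), and all four spindles are bare. I'll go over the cover and push it shut from behind.

Call:
carry_out --pt "-4 0 0 0 0 0 1" --pt "-8 0 0 0 0 0 1" --pt "-12 -0.2 0 0 0 0 1" --pt "-16 -0.4 0 0 0 0 1" --pt "-20 -0.6 0 0 0 0 1" --pt "-24 -0.6 0 0 0 0 1" --pt "-28 -0.6 0 0 0 0 1" --pt "-30.5 -0.6 0 0 0 0 1" --pt "-30.5 -0.6 0 0 0 0 1" --pt "-30.5 -0.6 0 0 0 0 1"

```text
time_s: 30.85
tcp_pos: [0.696, -0.0222, 0.2778]
tcp_rot: [-0.001, 0.059, 0.998, 0.0]
contact_force: [-0.5, -0.0, -1.0]
opening: 0.0003
gripper_force: 0.0
```

Call:
carry_out --pt "0 0 0 0 0 0 1" --pt "0 0 3 0 0 0 1" --pt "0 0 6 0 0 0 1" --pt "0 0 9 0 0 0 1" --pt "0 0 9 0 0 0 1" --pt "0 0 9 0 0 0 1"

```text
time_s: 31.35
tcp_pos: [0.6945, -0.0234, 0.1895]
tcp_rot: [-0.001, 0.06, 0.998, 0.0]
contact_force: [-0.6, -0.5, 1.3]
opening: 0.0004
gripper_force: 0.0
```

Run:
```python
from h import *
s=r.state();p=np.array(s["tcp_pos"]);d=np.array([.9928,-.1201]);n=np.array([.1201,.9928])
c=np.array([(p[:2]-[.595,-.012])@d,(p[:2]-[.595,-.012])@n,p[2]]);print(c,s["contact_force"],s["tcp_rot"])
for t in(1.4,1.3,1.2,1.1,1.,.9,.8,.7,.6,.5,.4,.3,.2,.1,0):
    x=.065-.1*np.cos(t)+.005*np.sin(t)+.008*np.sin(t);z=.085+.1*np.sin(t)+.005*np.cos(t)
    print(t,np.round(100*np.array([-(x-c[0]),-(z-c[2])]),1))
```

```text
[0.10016971 0.00064224 0.18951879] [-0.62774206 -0.46768936  1.25961446] [-9.37856102e-04  5.95520686e-02  9.98224758e-01  6.18729433e-05]
1.4 [3.9 0.5]
1.3 [4.9 0.7]
1.2 [5.9 1. ]
1.1 [6.9 1.3]
1.0 [7.8 1.8]
0.9 [8.7 2.3]
0.8 [9.6 2.9]
0.7 [10.3  3.6]
0.6 [11.   4.4]
0.5 [11.7  5.2]
0.4 [12.2  6.1]
0.3 [12.7  7. ]
0.2 [13.1  8. ]
0.1 [13.3  9. ]
0 [13.5 10. ]
```

Call:
carry_out --pt "2 0 0.3 0 0 0 1" --pt "3.9 0 0.5 0 0 0 1" --pt "4.9 0 0.7 0 0 0 1" --pt "5.9 0 1.0 0 0 0 1" --pt "6.9 0 1.3 0 0 0 1" --pt "7.8 0 1.8 0 0 0 1" --pt "8.7 0 2.3 0 0 0 1" --pt "9.6 0 2.9 0 0 0 1" --pt "9.6 0 2.9 0 0 0 1"

```text
time_s: 32.1
tcp_pos: [0.5999, -0.0123, 0.1626]
tcp_rot: [0.001, 0.06, 0.998, -0.0]
contact_force: [-1.3, -0.1, 0.7]
opening: 0.0004
gripper_force: 0.0
```

Call:
carry_out --pt "0.7 0 0.7 0 0 0 1" --pt "1.4 0 1.5 0 0 0 1" --pt "2.1 0 2.3 0 0 0 1" --pt "2.6 0 3.2 0 0 0 1" --pt "3.1 0 4.1 0 0 0 1" --pt "3.5 0 5.1 0 0 0 1" --pt "3.7 0 6.1 0 0 0 1" --pt "3.9 0 6.9 0 0 0 1" --pt "3.9 0 6.9 0 0 0 1"

```text
time_s: 32.85
tcp_pos: [0.5612, -0.008, 0.0906]
tcp_rot: [-0.0, 0.06, 0.998, 0.0]
contact_force: [0.3, -0.0, 0.4]
opening: 0.0008
gripper_force: 0.0
```

```bash
python3 g.py; python3 look.py 16; python3 -c "
import cv2;cv2.imwrite('pics/v16.png',cv2.resize(cv2.imread('pics/s_16.png')[80:230,180:330],(500,500)))"
```

```text
t 32.85 tcp [ 0.561 -0.008  0.091] open 0.0007930462528234159 gf 0.0 F [ 0.266 -0.028  0.421] j [-0.097  0.534  1.727 -0.     0.881 -1.548]
tray top
[ 99.8647 206.432 ] 2521 [0.4278 0.3165] [171.2117 133.9073] 84.79850769042969
red side [243.5607 165.5202] 173
mat
[318.6307 203.3342] 1194 [ 0.4418 -0.3184] [ 87.3732 186.8878] 86.58300018310547
yel [321.6404 217.6781] 292 [ 0.4031 -0.3198] [27.2153 90.013 ] 82.14273071289062
tray red [ 88.9825 205.5614] 57 [[0.4291 0.3463 0.039 ]]
tray red [113.0189 206.9057] 53 [[0.4262 0.2773 0.039 ]]
```

View pics/v16.png

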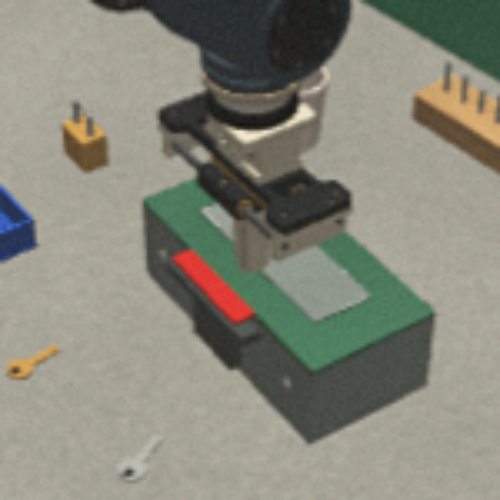

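The cover is shut: the tab's centroid is back at (243.6,165.5), as at the start. I'll press lightly to make sure, then retract.

Call:
carry_out --pt "0 0 0.2 0 0 0 1" --pt "0 0 0.4 0 0 0 1" --pt "0 0 0.4 0 0 0 1" --pt "0 0 0.4 0 0 0 1"

```text
time_s: 33.28
tcp_pos: [0.5615, -0.008, 0.09]
tcp_rot: [0.0, 0.06, 0.998, -0.0]
contact_force: [-14.5, 1.0, 36.2]
opening: 0.0004
gripper_force: 17.9
```

Call:
carry_out --pt "0 0 -3 0 0 0 1" --pt "0 0 -7 0 0 0 1" --pt "0 0 -11 0 0 0 1" --pt "4 0 -15 0 0 0 1" --pt "8 0 -15 0 0 0 1" --pt "12 0 -15 0 0 0 1" --pt "16 0 -15 0 0 0 1" --pt "19 0 -15 0 0 0 1" --pt "19 0 -15 0 0 0 1" --pt "19 0 -15 0 0 0 1"

```text
time_s: 34.12
tcp_pos: [0.372, 0.0149, 0.2376]
tcp_rot: [0.0, 0.06, 0.998, -0.0]
contact_force: [0.0, -0.8, 0.5]
opening: 0.0003
gripper_force: 0.0
```

```bash
python3 look.py 17
python3 - <<'E'
from m import *
T=cv2.imread("pics/t_17.png")[:,:,::-1].copy();c=comps(masks(T)["green"],(150,100,280,190))[0];print(c[0],c[1],wrect("top",c[2],.09))
E
```

```text
tray top
[ 99.8497 206.4444] 2529 [0.4278 0.3163] [171.4025 134.0034] 84.5430679321289
red top [211.1498 172.5507] 227
red side [243.6725 165.5848] 171
mat
[318.6936 203.4631] 1289 [ 0.4419 -0.3184] [ 88.4168 188.105 ] 86.76555633544922
yel [321.5951 217.7465] 284 [ 0.4031 -0.3197] [26.6709 90.0189] 82.24502563476562
tray red [ 88.9107 205.5357] 56 [[0.4292 0.3465 0.039 ]]
tray red [113.     206.9273] 55 [[0.4261 0.2774 0.039 ]]
[214.8612 146.5937] 2695 (array([ 0.5936, -0.0118]), array([263.7886, 127.5944]), 82.92733764648438)
```

Everything is where it should be, so I'm handing in.

```bash
python3 -c "
from rig import r
print(r.sign_off())"
```

```text
the job is handed in; nothing more can be done
None
```

The job is handed in, with no verdict returned: the blade levered the cover open, both caps present (cap0 and cap1) are in the tray, the cover is shut again, and the blade lies on its mat, all checked in the last images.

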